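# Take the beaker from the water dispenser to the balance

### The job

Take the steel beaker by its handle, lift it off the stand of the water dispenser and draw it out without bumping the dispenser's head or nozzle, keeping it upright. Set it down gently on the balance, whose pan is at a different height each time - not dropped, and without pressing the sprung pan down hard - so that its whole base stands on the pan. Leave the other things on the worktop alone.

Things in the scene. Friction and masses are not known exactly. Their poses are not given: they have to be found in the camera images.
- jug: open stainless-steel beaker, 76 mm outer diameter, 100 mm tall, wall 3 mm, about 0.3 kg, with a black handle on one side; origin at the centre of its underside, z up, the handle points to its -x
- jug_handle: the beaker's black D-shaped handle, rigid on the beaker, same origin and axes as the beaker: an upright grip bar 14 mm (x) by 12 mm (y), from 19 to 91 mm above the underside, its centre line 76 mm from the beaker's axis at -x; two 9 mm thick arms at heights 23 and 87 mm join it to the wall; free gap of 31 mm between bar and wall
- jug_grip (a point): centre of the upright grip bar, 76 mm from the beaker's axis, 55 mm above its underside
- dispenser: white water dispenser, fixed to the worktop: base 215 x 150 mm and 44 mm high, from 95 mm before to 120 mm behind its origin; column 130 mm wide behind the stand, its front 60 mm behind the origin; origin on the worktop below the centre of the stand, front faces its -x
- stand_centre (a point): centre of the round steel stand that the beaker stands on, 50 mm above the worktop; a ring of black lugs round it (inner radius 45 mm) stands up 12 mm above the stand
- dispenser_head: the dispenser's head overhanging the stand, same origin and axes as the dispenser: 130 mm wide, underside 215 mm and top 300 mm above the worktop, its front face 78 mm before the stand's centre (-x); a grey nozzle 32 mm wide, at its mouth 14 mm, hangs from it over the stand's centre down to 192 mm above the worktop
- balance: white balance fixed to the worktop: housing 170 mm wide, 47 mm high, 70 mm before to 85 mm behind its origin, a 30 mm high panel in front to 135 mm. Its level round steel pan (120 mm diameter, 7 mm thick) sits on a stem clamped at a different height each time: empty pan top 64 to 89 mm above the worktop, not told by the pose. Origin on the worktop below the pan's centre, front faces -x
- balance_pan (a joint): how far the sprung pan is pressed down from where it sits empty on its stem, m: about 0.0002 empty, stop at 0.005; spring 4 N per mm
- bottle_buffer: bystander: bottle with a blue cap, 70 mm diameter, 142 mm tall; origin at the centre of its underside
- petri_a: bystander: red Petri dishes, 63 mm diameter, 29 mm tall; origin at the centre of the underside
- timer: bystander: white timer, 70 x 64 x 19 mm; origin at the centre of its underside
- flask_small: bystander: small clear culture flask lying flat, 97 x 44 x 26 mm; origin at the centre of its underside
Mind the look-alikes: they are no part of the job. Of the things that look like the jug, the smaller one is meant.

How it is judged:
On the way, in this order (a step that is already met when the one before it is completed fails the run):
1. the beaker is held by its handle, lifted clear of the stand's lugs (contact force between the fingers and jug_handle above 2 N and z of jug in the frame of stand_centre above 0.014 m), for 0.2 s.
2. the beaker, still held by its handle, rests on the balance (set down, not dropped) (contact force between the fingers and jug_handle above 1 N and contact force between jug and balance above 0.5 N and horizontal distance between jug and balance below 0.03 m), for 0.1 s.
At the end, for the whole second after the job is handed in: The beaker stands released and at rest on the balance's pan, upright within 3 degrees, its axis within 22 mm of the pan's centre so that its whole base is on the pan (horizontal distance between jug and balance below 0.022 m and z of jug in the frame of balance between 0.057 and 0.094 m and angle between jug's own z axis and vertical below 0.05 rad and contact force between jug and balance above 1 N and linear speed of jug below 0.02 m/s); the robot touches nothing.
It fails at once if the dispenser's head or nozzle is bumped (more than 5 N) (contact force between anything else and dispenser_head above 5 N).
It fails at once if the pan is pressed down hard: more than 4.3 mm, about 17 N (value of joint balance_pan above 0.0043 m).
It fails at once if the beaker is tipped by more than 20 degrees (angle between jug's own z axis and vertical above 0.35 rad).
It fails at once if a bystander (bottle, Petri dishes, timer or flask) is moved by more than 30 mm (distance of any of bottle_buffer, petri_a, timer, flask_small from where it was at the start of the episode above 0.03 m).
It also fails if it takes over 51 s, if anything falls off the work surface, if the arm or the gripper's body presses on something with over 40 N, if the wrist force passes 120 N, or if a joint passes its speed limit or range.

### The arm

A 6-joint arm with a two-finger parallel gripper is mounted at the origin on a cart in front of the work surface, level with it; the furniture and walls round the work are solid. World frame = base frame: x ahead of the robot, y to its left, z up, the work surface at z = 0. Lengths are in m, angles in rad, forces in N, time in s.
With the tool pointing down it reaches from about 0.375 to 0.9 m from the base axis. Payload 3.1 kg.
Tool frame: the origin (TCP) lies at the very end of the fingers, on their centre line; the grasp point (between the pads) lies 19 mm behind it; z points along the fingers, y is the line along which they close (so a half turn about z gives the same grasp; the last joint's range is limited). The gripper opens to 85 mm and grips with 20 to 120 N. Pads are 22 mm wide; open, the fingers measure 114 mm over their backs; the gripper's body (76 mm by 85 mm) begins 54 mm behind the grasp point. The pads swing forward as they close: fully open they stand 13 mm farther back than shut.
Start: joints at [-1.397, 0.527, 1.433, -0, 1.181, -0.178], TCP at [0.216, -0.586, 0.231] pointing down, gripper open.
Joint ranges: [-3.08, 3.08], [-0.75, 2.2], [0.22, 2.44], [-1.43, 4.57], [0, 2.65], [-2.85, 2.85]. Speed limits (rad/s): [2.79, 2.79, 3.14, 3.14, 3.14, 3.14].

### API

Orientations are given as a unit quaternion [x, y, z, w].
In Python, from station import telemetry, snapshot, ticket gives the robot as it stands.
- The arm moves only by the tool move_arm, never from a script. Its argument "commands" is text: rows parted by semicolons, each of 7 numbers parted by spaces: the shift along the tool's x, y, z in mm, then the turn, a rotation vector about the tool's x, y, z in degrees, then the opening, from -1 (shut) to 1 (fully open). A call has exactly 5 rows; each row is the pose to reach, as a shift and turn from the pose commanded when the call began, along the tool's axes at that moment; what a row does not reach only later rows make up. A row lasts 1/8 s, in which the tool goes at most 62.5 mm and 10.7 degrees, less where a joint would pass 70% of its speed; a pose out of reach is approached as far as the arm can. A call with a gripper value outside its range is refused whole. The fingers move at their own pace and stop on an object; "grip_force" is the grip in N (left out, the last holds). Time passes only in rows, so rows that repeat a pose let the fingers close, or fill a call up. It gives the time, the measured TCP pose, the force, the opening and the grip force at its end, in the units of the state.
- telemetry.sense(): the state, without advancing time (a new reading comes with each control period).
- snapshot(name): name is "scene" or "top"; returns a dict with "image" (420x560x3 uint8, red, green, blue), "fx", "fy", "cx", "cy" (pixels), "k1" (the pictures are not rectified: a ray, as slopes to the right and down, at radius r is drawn at 1 + k1 r^2 times it, then the intrinsics apply), "pose" (4x4, takes a point from camera to world coordinates). Camera axes: x right, y down, z forward; pixel columns grow to the right and rows downward; lengths in m; the calibration is good to about 2 mm. A picture is of the moment at which its call begins. There is no depth.
- ticket.sign_off(): hands the job in; it is judged then, once.
The state is a dict: "t": time; "q": joint angles; "qd": joint speeds; "tau": joint torques, N m; "tcp_pos": TCP position; "tool_rot": TCP orientation; "force": force on the tool from outside, world axes, zero at the start; "ft_torque": the same for the moment, N m; "finger_gap": opening from 0.0 (shut) to 1.0 (fully open); "gripper_force": force on a finger pad.
Only numpy, scipy, OpenCV 4.12 (cv2) and the standard library are available. Lean on these libraries where they do the work, as an engineer would, in place of code of your own. Each camera call takes 0.05 s, during which the arm holds its last target. There are 200 camera calls.

## Working session

There is one attempt and no reset: what is moved stays moved. The work goes in short steps, Python scripts to look and compute and a tool call to move; the robot and the scene stay as the last step left them, time stands still between calls to the robot, and variables do not carry over. Pictures are saved under pics/ and viewed, at most 10 in all, crops included, and the job is handed in when it is done.

Besides the shell and the picture viewer there is one more tool, called after "Call:" as name(argument=value, ...), one argument or row to a line, values as JSON. move_arm: Moves the arm, as the interface text tells. Its arguments: {"type":"object","properties":{"commands":{"type":"string"},"grip_force":{"type":"number"}},"required":["commands"]}

```bash
mkdir -p pics
cat > h.py <<'E'
import numpy as np,cv2
from station import telemetry,snapshot,ticket
def snap(n,f):
    s=snapshot(n); cv2.imwrite('pics/'+f,s['image'][:,:,::-1]); np.save('pics/'+f+'.npy',{k:v for k,v in s.items()},allow_pickle=True); return s
def load(f): return np.load('pics/'+f+'.npy',allow_pickle=True).item()
def ray(s,u,v):
    x=np.array([(u-s['cx'])/s['fx'],(v-s['cy'])/s['fy']]); y=x.copy()
    for _ in range(20): y=x/(1+s['k1']*(y@y))
    P=np.array(s['pose']); return P[:3,3],P[:3,:3]@np.r_[y,1]
def atz(s,u,v,z):
    o,d=ray(s,u,v); return o+d*(z-o[2])/d[2]
def proj(s,p):
    P=np.array(s['pose']); c=P[:3,:3].T@(np.asarray(p)-P[:3,3]); y=c[:2]/c[2]; y=y*(1+s['k1']*(y@y)); return np.array([s['fx']*y[0]+s['cx'],s['fy']*y[1]+s['cy']])
E
python3 - <<'E'
from h import *
for n in('scene','top'):
    s=snap(n,n+'0.png'); print(n,s['fx'],s['cx'],s['cy'],s['k1'],np.round(s['pose'],3).tolist())
print(telemetry.sense())
E
```

```text
scene 531.3711419978714 284.44535307569043 207.81493425322444 -0.05208098095198601 [[-0.819, -0.326, 0.473, -0.257], [-0.574, 0.498, -0.65, 1.136], [-0.023, -0.804, -0.595, 1.149], [0.0, 0.0, 0.0, 1.0]]
top 443.3103874346425 275.3562680783467 205.8678918699732 0.05036073776052477 [[-0.088, -0.773, 0.628, -0.256], [-0.996, 0.058, -0.067, 0.062], [0.016, -0.632, -0.775, 1.175], [0.0, 0.0, 0.0, 1.0]]
{'t': 0.1, 'q': array([-1.39651423e+00,  5.28390767e-01,  1.43379437e+00, -2.14377951e-05,
        1.18137865e+00, -1.78520884e-01]), 'qd': array([-0.00220902, -0.00327576, -0.0050104 ,  0.00059173, -0.00120871,
       -0.00140222]), 'tau': array([-3.44896571e-04, -4.43304563e+01, -1.78586948e+01, -2.93777084e-04,
        3.93979790e-03,  4.56061812e-06]), 'tcp_pos': array([ 0.21585135, -0.58585169,  0.23041424]), 'tool_rot': array([ 9.84480367e-01,  1.75491982e-01, -7.82353730e-06, -9.85585828e-04]), 'force': array([-0.64415505,  0.0399964 ,  0.49854482]), 'ft_torque': array([-0.02816056, -0.05707071,  0.02857147]), 'gripper_force': 0.0, 'finger_gap': 0.9988484949902431}
```

View pics/scene0.png

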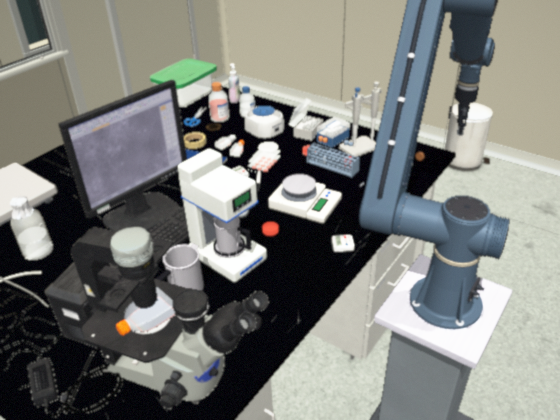

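View pics/top0.png

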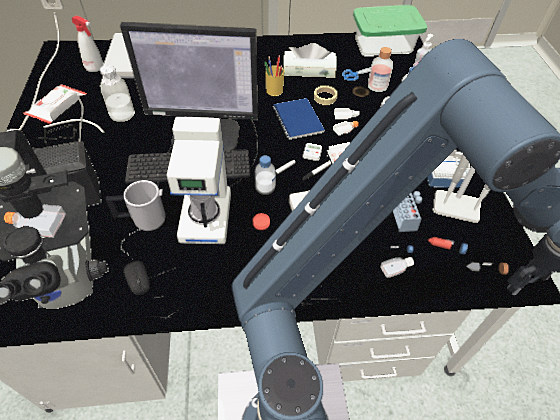

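The scene view shows the dispenser near (225,215), with the small beaker under its head, and the balance pan at (300,187). The larger look-alike jug is at (185,268). In the top view the dispenser stand is at (204,212), and the arm hides the balance.

Run:
```python
from h import *
s=load('scene0.png');t=load('top0.png')
a=s['image'][145:285,170:360]; b=t['image'][110:250,160:280]
a=cv2.resize(a,None,fx=4,fy=4,interpolation=3);cv2.imwrite('pics/a.png',a[:,:,::-1])
b=cv2.resize(b,None,fx=4,fy=4,interpolation=3);cv2.imwrite('pics/b.png',b[:,:,::-1])
print(atz(s,300,187,.075),atz(t,204,212,.05),atz(s,235,245,.05))
```

```text
[ 0.62302196 -0.17169738  0.075     ] [0.64745603 0.19573488 0.05      ] [0.63503236 0.18413503 0.05      ]
```

View pics/a.png

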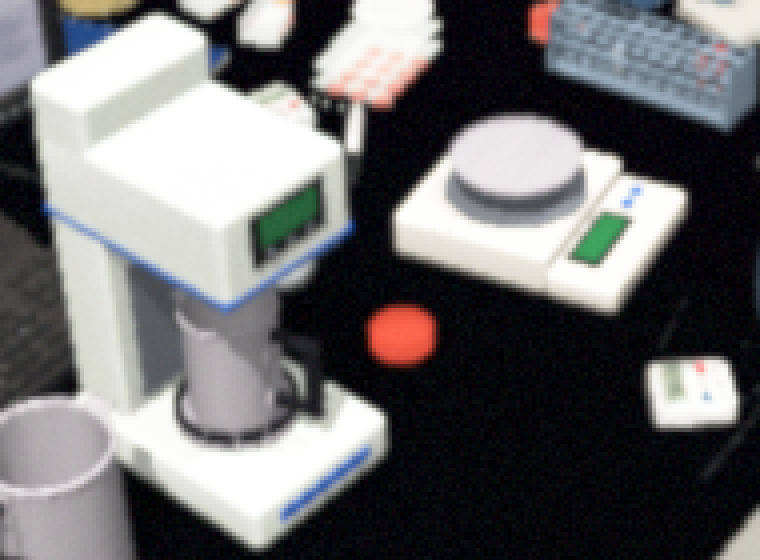

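View pics/b.png

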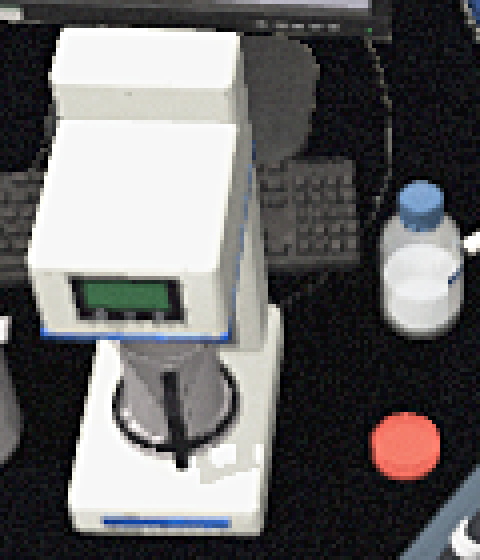

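```bash
cat > fit.py <<'E'
from h import *
from scipy.optimize import least_squares
s=load('scene0.png');t=load('top0.png')
A=lambda x,y:np.array([170+(x+.5)/4-.5,145+(y+.5)/4-.5]); B=lambda x,y:np.array([160+(x+.5)/4-.5,110+(y+.5)/4-.5])
D=[(t,B(42,337),(-.078,.065,.215)),(t,B(228,340),(-.078,-.065,.215)),(t,B(30,268),(-.078,.065,.3)),(t,B(223,270),(-.078,-.065,.3)),
(t,B(70,533),(-.095,.075,0)),(t,B(262,535),(-.095,-.075,0)),
(s,A(225,310),(-.078,.065,.215)),(s,A(352,232),(-.078,-.065,.215)),(s,A(215,222),(-.078,.065,.3)),(s,A(345,157),(-.078,-.065,.3)),
(s,A(262,547),(-.095,.075,0)),(s,A(386,440),(-.095,-.075,0)),(s,A(386,410),(-.095,-.075,.044))]
def T(p,q): c,n=np.cos(p[2]),np.sin(p[2]); return np.array([p[0]+c*q[0]-n*q[1],p[1]+n*q[0]+c*q[1],q[2]])
f=lambda p:np.concatenate([proj(i,T(p,q))-u for i,u,q in D])
r=least_squares(f,[.65,.19,0],loss='soft_l1');print('disp',r.x,np.round(r.fun.reshape(-1,2),1).tolist())
H=[(t,B(178,404),.141),(t,B(181,466),.069),(s,A(308,340),.141),(s,A(312,415),.069)]
for i,u,z in H: print('bar',atz(i,*u,z))
# ring bottom/beaker width
print('beaker bottom L/R in a',atz(s,*A(183,405),.062),atz(s,*A(300,405),.062))
print('ring L/R in b',atz(t,*B(114,404),.062),atz(t,*B(240,404),.062))
# balance: housing front-top corners etc.
G=[(s,A(394,222),(.085,.085,.047)),(s,A(618,157),(-.07,-.085,.047)),(s,A(548,265),(-.07,.085,.047)),(s,A(610,312),(-.135,.085,0)),(s,A(688,185),(-.135,-.085,.03)),(s,A(610,283),(-.135,.085,.03)),(s,A(396,255),(.085,.085,0))]
f=lambda p:np.concatenate([proj(i,T(p,q))-u for i,u,q in G])
r=least_squares(f,[.62,-.17,0],loss='soft_l1');print('bal',r.x,np.round(r.fun.reshape(-1,2),1).tolist())
for z in(.064,.07,.076,.082,.089):
    a=np.linspace(0,6.28,60);c=np.array([proj(s,[r.x[0]+.06*np.cos(k),r.x[1]+.06*np.sin(k),z]) for k in a]); 
    c=(c-[170,145])*4+1.5; print(z,c.min(0),c.max(0))
E
python3 fit.py
```

```text
disp [ 0.65352237  0.1961237  -0.09863842] [[1.2, 1.4], [0.8, 1.5], [-1.1, -2.0], [-0.7, -1.5], [1.4, 0.4], [0.7, 0.7], [0.1, 1.5], [-0.5, 0.2], [-0.1, -0.7], [-0.4, -4.7], [-1.3, 1.0], [0.5, 2.5], [-0.1, -0.4]]
bar [0.57955836 0.18461089 0.141     ]
bar [0.57612248 0.19002773 0.069     ]
bar [0.57726931 0.18773491 0.141     ]
bar [0.57649838 0.1913572  0.069     ]
beaker bottom L/R in a [0.67444092 0.23221235 0.062     ] [0.59723814 0.18101349 0.062     ]
ring L/R in b [0.64724254 0.24461266 0.062     ] [0.63969575 0.14479064 0.062     ]
bal [ 0.63715264 -0.18060899  0.16476136] [[-1.4, -2.2], [0.7, -0.5], [-0.2, -2.5], [1.3, 1.0], [-0.5, 0.3], [1.5, 1.5], [-1.3, 0.1]]
0.064 [447.8000686  133.67701733] [580.40143455 208.4134513 ]
0.07 [447.62406489 128.25704602] [580.47043704 202.85444169]
0.076 [447.44741793 122.81765021] [580.53961007 197.27431449]
0.082 [447.27012456 117.35873653] [580.60895395 191.67296122]
0.089 [447.06246107 110.96521019] [580.69007152 185.11107611]
```

```bash
cat >> h.py <<'E'
from scipy.spatial.transform import Rotation as R
def tgt(psi,th):
    p,a=np.radians([psi,th]); z=np.array([np.cos(a)*np.cos(p),np.cos(a)*np.sin(p),-np.sin(a)]); y=np.array([np.sin(p),-np.cos(p),0]); return R.from_matrix(np.c_[np.cross(y,z),y,z])
def row(pos,psi,th,cur=None):
    st=telemetry.sense(); Rc=R.from_quat(st['tool_rot']); p=st['tcp_pos']
    if cur: p,Rc=cur
    r=np.r_[Rc.inv().apply(np.array(pos)-p)*1e3,(Rc.inv()*tgt(psi,th)).as_rotvec(degrees=True)]
    print('row',np.round(r,1),'tcp',np.round(st['tcp_pos'],4),'q',np.round(st['q'],3),'t',round(st['t'],2)); return r
E
python3 - <<'E'
from h import *
row([.45,-.32,.38],-30,75)
E
```

```text
row [ 311.6 -168.9 -149.2   -6.7   14.1   49.9] tcp [ 0.2159 -0.5859  0.2304] q [-1.397  0.528  1.434 -0.     1.181 -0.179] t 0.1
```

Call:
move_arm(
  commands="62 -34 -30 -1.3 2.8 10 1; 124 -68 -60 -2.7 5.6 20 1; 187 -101 -90 -4 8.5 30 1; 249 -135 -120 -5.4 11.3 40 1; 312 -169 -149 -6.7 14.1 50 1",
)

```text
t: 0.72
tcp_pos: [0.4048, -0.3712, 0.3519]
tool_rot: [0.958, -0.255, 0.126, 0.034]
force: [1.7, -1.9, 0.1]
finger_gap: 1.003
gripper_force: 0.0
```

Run:
```python
from h import *
row([.45,-.0,.38],0,60)
print(repr(telemetry.sense()['tool_rot']))
```

```text
row [-133.3 -344.4  -65.4   11.5   14.7  -27.6] tcp [ 0.4048 -0.3712  0.3519] q [-1.013  0.194  1.642  0.138  1.077  1.028] t 0.72
array([ 0.95795005, -0.25544555,  0.12607442,  0.03441675])
```

Run:
```python
from h import *
row([.45,-.02,.38],0,60,(np.array([.45,-.32,.38]),tgt(-30,75)))
```

```text
row [-144.9 -259.8  -38.8   11.5   14.7  -27.8] tcp [ 0.4048 -0.3712  0.3519] q [-1.013  0.194  1.642  0.138  1.077  1.028] t 0.72
```

Call:
move_arm(
  commands="-29 -52 -8 2.3 2.9 -5.6 1; -58 -104 -16 4.6 5.9 -11.1 1; -87 -156 -23 6.9 8.8 -16.7 1; -116 -208 -31 9.2 11.8 -22.2 1; -145 -260 -39 11.5 14.7 -27.8 1",
)

```text
t: 1.35
tcp_pos: [0.4008, -0.0706, 0.3506]
tool_rot: [0.966, 0.006, 0.259, -0.0]
force: [0.3, 0.7, 0.1]
finger_gap: 1.001
gripper_force: 0.0
```

Run:
```python
from h import *
c=(np.array([.45,-.02,.38]),tgt(0,60))
row([.46,.15,.30],6,50,c)
snap('top','top1.png');snap('scene','scene1.png')
print(telemetry.sense()['tool_rot'])
```

```text
row [ -31.3 -170.    74.3    3.4   10.    -4.9] tcp [ 0.4008 -0.0706  0.3506] q [-0.713 -0.146  2.088  0.456  0.844  0.602] t 1.35
[ 0.96656066  0.00705412  0.25632518 -0.00285196]
```

View pics/top1.png

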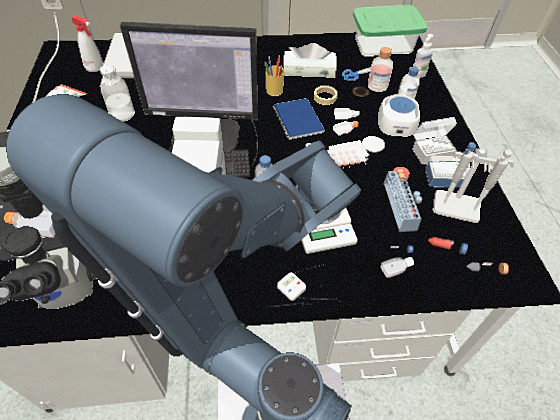

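```bash
cat > kin.py <<'E'
from h import *
from scipy.optimize import least_squares
def fk(q,k):
    h,d,a2,a3,e,L=k; E=R.from_euler
    r1=E('z',q[0]); r2=r1*E('y',q[1]); r3=r2*E('y',q[2]); r4=r3*E('z',s4*q[3]); r5=r4*E('y',q[4]); r6=r5*E('z',s6*q[5]+o6)
    p=np.array([0,0,h])+r1.apply([0,d,0])+r2.apply([0,0,a2])+r3.apply([e,0,a3]); return p+r6.apply([0,0,L]),r6,p
s4,s6,o6=1,1,np.pi/2
E
python3 - <<'E'
import kin
from kin import *
st=telemetry.sense()
Q=[([-1.39651,.52839,1.43379,0,1.18138,-.17852],(.21585,-.58585,.23041),(.98448,.17549,0,-.00099)),([-1.013,.194,1.642,.138,1.077,1.028],(.4048,-.3712,.3519),(.95795,-.25545,.12607,.03442)),(st['q'],st['tcp_pos'],st['tool_rot'])]
for a in(1,-1):
  for b in(1,-1):
   for o in (0,np.pi/2,-np.pi/2,np.pi):
    kin.s4,kin.s6,kin.o6=a,b,o
    m=[(fk(q,np.zeros(6))[1].inv()*R.from_quat(r)).magnitude() for q,p,r in Q]
    if max(m)<.3:
        f=lambda k:np.concatenate([fk(q,k)[0]-p for q,p,r in Q])
        r=least_squares(f,[.3,.1,.4,.4,0,.25]);print(a,b,o,m,r.x,r.fun*1e3)
E
```

```text
1 1 1.5707963267948966 [1.3367589551984714e-05, 0.0006755040614015441, 3.092413270710125e-16] [0.27310135 0.11100529 0.58797101 0.39127891 0.1130339  0.29668822] [ 0.0156767  -0.00366054  0.04031925 -0.01124095 -0.01260629 -0.06948207
 -0.00121104  0.00289043  0.02916222]
```

```bash
cat >> kin.py <<'E'
K=[0.27310135,0.11100529,0.58797101,0.39127891,0.1130339,0.29668822]
lo=np.array([-3.08,-.75,.22,-1.43,0,-2.85])+.03;hi=np.array([3.08,2.2,2.44,4.57,2.65,2.85])-.03
def ik(pos,rot,seeds):
    best=None
    for q0 in seeds:
        def f(q):
            p,r,_=fk(q,K); return np.r_[(p-pos)*5,(rot.inv()*r).as_rotvec()]
        r=least_squares(f,np.clip(q0,lo+.01,hi-.01),bounds=(lo,hi))
        if best is None or r.cost<best.cost-1e-9: best=r
    return best
E
python3 - <<'E'
from kin import *
q=telemetry.sense()['q'];rng=np.random.default_rng(0)
S=[q]+[rng.uniform(lo,hi)*[.3,1,1,1,1,1] for _ in range(12)]
for name,g,ps in(('grasp',[.5775,.188,.105],6),('place',[.565,-.19,.135],6),('pre',[.46,.175,.12],6)):
  for th in(15,30,40,50,60):
   for f in (0,180):
    for dp in (0,-20):
     rot=tgt(ps+dp,th)*R.from_euler('z',f,degrees=True); r=ik(np.array(g)+rot.apply([0,0,.019]),rot,[q] if f==0 and 0 else S)
     print(name,th,f,dp,'%.1e'%r.cost,np.round(r.x,2),'wrist',np.round(fk(r.x,K)[2],2))
E
```

```text
grasp 15 0 0 7.5e-19 [ 0.15  1.11  2.25  3.19  1.53 -1.56] wrist [0.31 0.16 0.18]
grasp 15 0 -20 9.7e-23 [ 0.4   1.05  2.11  3.78  1.32 -1.56] wrist [0.32 0.25 0.18]
grasp 15 180 0 4.5e-20 [0.15 1.11 2.25 3.19 1.53 1.58] wrist [0.31 0.16 0.18]
grasp 15 180 -20 6.5e-29 [0.4  1.05 2.11 3.78 1.32 1.58] wrist [0.32 0.25 0.18]
grasp 30 0 0 1.1e-18 [ 0.15  0.9   2.21  3.19  1.02 -1.57] wrist [0.34 0.16 0.24]
grasp 30 0 -20 1.2e-20 [ 0.36  0.88  2.09  3.81  0.91 -1.69] wrist [0.34 0.25 0.24]
grasp 30 180 0 8.6e-22 [0.15 0.9  2.21 3.19 1.02 1.57] wrist [0.34 0.16 0.24]
grasp 30 180 -20 1.1e-31 [0.36 0.88 2.09 3.81 0.91 1.45] wrist [0.34 0.25 0.24]
grasp 40 0 0 3.4e-32 [ 0.15  0.78  2.15  3.19  0.66 -1.58] wrist [0.37 0.17 0.28]
grasp 40 0 -20 1.8e-20 [ 0.32  0.78  2.05  3.92  0.62 -1.86] wrist [0.37 0.24 0.28]
grasp 40 180 0 2.1e-20 [0.15 0.78 2.15 3.19 0.66 1.56] wrist [0.37 0.17 0.28]
grasp 40 180 -20 1.0e-22 [0.32 0.78 2.05 3.92 0.62 1.28] wrist [0.37 0.24 0.28]
grasp 50 0 0 7.4e-31 [ 0.14  0.7   2.06  3.22  0.32 -1.62] wrist [0.4  0.17 0.32]
grasp 50 0 -20 2.3e-23 [ 0.28  0.71  1.98  4.2
[... 3151 characters left out ...]
0 -20 8.5e-20 [0.4  0.77 2.31 3.82 0.82 1.52] wrist [0.25 0.23 0.3 ]
pre 50 0 0 1.2e-18 [ 0.15  0.67  2.34  3.2   0.56 -1.58] wrist [0.28 0.16 0.33]
pre 50 0 -20 1.4e-21 [ 0.34  0.65  2.24  3.95  0.51 -1.85] wrist [0.29 0.22 0.33]
pre 50 180 0 8.5e-31 [0.15 0.67 2.34 3.2  0.56 1.56] wrist [0.28 0.16 0.33]
pre 50 180 -20 2.9e-31 [0.34 0.65 2.24 3.95 0.51 1.29] wrist [0.29 0.22 0.33]
pre 60 0 0 1.3e-26 [ 0.15  0.57  2.23  3.26  0.19 -1.65] wrist [0.32 0.16 0.36]
pre 60 0 -20 4.2e-18 [ 0.28  0.58  2.16  4.47  0.26 -2.43] wrist [0.33 0.21 0.36]
pre 60 180 0 7.4e-31 [0.15 0.57 2.23 3.26 0.19 1.49] wrist [0.32 0.16 0.36]
pre 60 180 -20 2.3e-23 [0.28 0.58 2.16 4.47 0.26 0.72] wrist [0.33 0.21 0.36]
```

```bash
cat > path.py <<'E'
from kin import *
def plan(q0,q1,n,ease=False):
    P=[fk(q0+(q1-q0)*i/n,K) for i in range(n+1)]
    for c in range(0,n,5):
        b=P[c]
        for i in range(c+1,c+6):
            v=np.r_[b[1].inv().apply(P[i][0]-b[0])*1e3,(b[1].inv()*P[i][1]).as_rotvec(degrees=True)]
            print(i,np.round(v,1).tolist(),'tcp',np.round(P[i][0],3),'wr',np.round(P[i][2],2))
E
python3 - <<'E'
from path import *
q=telemetry.sense()['q']
rot=tgt(6,40); g=np.array([.5775,.188,.105])
a=ik(g+rot.apply([0,0,.019]),rot,[[.15,.78,2.15,3.19,.66,-1.58]]);b=ik(g+rot.apply([0,0,-.081]),rot,[a.x])
print(a.x,a.cost,b.x,b.cost)
plan(q,b.x,15)
E
```

```text
[ 0.14537195  0.7832394   2.1478081   3.19224009  0.66233459 -1.58460855] 7.120780844230403e-31 [ 0.15541081  0.61267784  2.31509661  3.20500915  0.6591874  -1.58835169] 1.6476281400603517e-25
1 [24.4, -44.3, 18.4, 7.2, 4.2, -2.7] tcp [ 0.428 -0.022  0.345] wr [ 0.26 -0.06  0.59]
2 [47.4, -85.4, 31.6, 13.4, 8.6, -4.7] tcp [0.454 0.02  0.345] wr [ 0.28 -0.05  0.57]
3 [68.5, -122.5, 41.1, 18.5, 13.1, -6.0] tcp [0.476 0.057 0.347] wr [ 0.29 -0.04  0.55]
4 [87.6, -154.6, 48.8, 22.5, 17.4, -6.6] tcp [0.496 0.09  0.35 ] wr [ 0.3  -0.03  0.54]
5 [104.0, -181.6, 56.2, 25.3, 21.5, -6.6] tcp [0.514 0.117 0.352] wr [ 0.31 -0.02  0.52]
6 [9.8, -13.9, 21.0, 1.4, 3.7, -0.0] tcp [0.529 0.139 0.351] wr [ 0.31 -0.    0.5 ]
7 [15.3, -23.4, 40.5, 1.7, 6.8, 0.2] tcp [0.542 0.157 0.347] wr [0.32 0.02 0.48]
8 [15.6, -28.9, 58.9, 0.9, 9.1, 0.6] tcp [0.553 0.17  0.338] wr [0.32 0.03 0.47]
9 [10.1, -30.9, 76.5, -0.8, 10.5, 1.0] tcp [0.561 0.179 0.324] wr [0.32 0.05 0.45]
10 [-1.5, -30.1, 93.1, -3.3, 10.9, 1.4] tcp [0.566 0.185 0.306] wr [0.32 0.07 0.43]
11 [-20.6, 2.6, 11.7, -3.1, -0.6, -0.2] tcp [0.567 0.189 0.282] wr [0.32 0.09 0.41]
12 [-47.0, 6.8, 20.2, -6.7, -2.2, -0.7] tcp [0.562 0.19  0.255] wr [0.32 0.11 0.4 ]
13 [-78.6, 12.1, 24.9, -10.5, -4.8, -1.6] tcp [0.553 0.189 0.224] wr [0.31 0.12 0.38]
14 [-114.6, 17.9, 24.9, -14.5, -8.3, -3.0] tcp [0.537 0.186 0.191] wr [0.3  0.14 0.36]
15 [-153.9, 23.9, 19.6, -18.5, -12.7, -4.8] tcp [0.516 0.182 0.157] wr [0.29 0.16 0.35]
```

Run:
```python
from path import *
q=telemetry.sense()['q']
rng=np.random.default_rng(1)
for pos,ps in(([.45,.08,.27],-10),([.42,.10,.25],-5),([.43,.06,.30],0)):
    c=ik(np.array(pos),tgt(ps,40),[[-.1,.5,2.3,2.6,.8,-1.2]]); print(pos,c.x,c.cost)
c=ik(np.array([.45,.08,.27]),tgt(-10,40),[[-.1,.5,2.3,2.6,.8,-1.2]])
plan(q,c.x,10)
```

```text
[0.45, 0.08, 0.27] [ 0.03705403  0.19139466  2.37349348  3.66723696  0.3263854  -1.93601789] 1.9057968732990746e-18
[0.42, 0.1, 0.25] [ 0.08550247  0.20078676  2.41        3.63564937  0.32365983 -1.92453697] 0.0018668963397103964
[0.43, 0.06, 0.3] [-0.26280429  0.01603257  2.41        2.16639623  0.24164003 -0.78108757] 4.870435043362917e-06
1 [51.0, -59.1, 10.8, 7.9, 10.5, -4.0] tcp [ 0.447 -0.007  0.365] wr [ 0.26 -0.05  0.59]
2 [96.0, -103.4, 9.5, 12.7, 20.8, -5.9] tcp [0.485 0.038 0.388] wr [ 0.26 -0.03  0.57]
3 [131.9, -131.4, 3.7, 14.4, 29.8, -6.0] tcp [0.513 0.067 0.411] wr [ 0.27 -0.02  0.56]
4 [156.3, -144.5, -0.2, 13.5, 36.6, -4.5] tcp [0.532 0.08  0.427] wr [0.27 0.   0.54]
5 [167.0, -146.3, 2.0, 10.6, 40.8, -2.0] tcp [0.542 0.082 0.43 ] wr [0.27 0.02 0.53]
6 [-9.8, 5.7, 4.1, -4.8, 1.1, 1.2] tcp [0.543 0.077 0.419] wr [0.26 0.04 0.51]
7 [-35.8, 12.6, 3.5, -9.9, -0.7, 2.5] tcp [0.535 0.071 0.394] wr [0.26 0.06 0.5 ]
8 [-75.9, 15.8, -2.5, -14.5, -5.2, 3.6] tcp [0.517 0.068 0.358] wr [0.25 0.08 0.48]
9 [-126.0, 12.4, -14.7, -18.0, -11.9, 4.6] tcp [0.488 0.07  0.315] wr [0.24 0.1  0.47]
10 [-181.5, 0.5, -33.7, -20.1, -19.9, 5.4] tcp [0.45 0.08 0.27] wr [0.23 0.12 0.46]
```

Run:
```python
from path import *
q=telemetry.sense()['q']
c=ik(np.array([.45,.08,.27]),tgt(-10,40),[[-.1,.5,2.3,2.6,.8,-1.2]])
plan(q,c.x,15)
```

```text
1 [34.5, -40.8, 8.9, 5.6, 7.0, -2.9] tcp [ 0.432 -0.025  0.358] wr [ 0.26 -0.06  0.6 ]
2 [66.8, -75.6, 11.3, 9.9, 14.0, -4.8] tcp [0.461 0.01  0.372] wr [ 0.26 -0.05  0.58]
3 [96.0, -103.4, 9.5, 12.7, 20.8, -5.9] tcp [0.485 0.038 0.388] wr [ 0.26 -0.03  0.57]
4 [121.1, -123.9, 5.7, 14.1, 27.0, -6.2] tcp [0.504 0.059 0.404] wr [ 0.27 -0.02  0.56]
5 [141.5, -137.3, 1.9, 14.4, 32.3, -5.6] tcp [0.52  0.073 0.417] wr [ 0.27 -0.01  0.55]
6 [13.8, -5.0, 7.8, -1.2, 4.3, 0.3] tcp [0.532 0.08  0.427] wr [0.27 0.   0.54]
7 [20.8, -5.6, 13.4, -3.4, 7.5, 0.9] tcp [0.539 0.082 0.43 ] wr [0.27 0.02 0.53]
8 [20.4, -2.9, 17.5, -6.3, 9.2, 1.8] tcp [0.543 0.081 0.428] wr [0.27 0.03 0.52]
9 [12.4, 1.4, 20.6, -9.5, 9.7, 2.8] tcp [0.543 0.077 0.419] wr [0.26 0.04 0.51]
10 [-3.2, 5.8, 22.7, -12.8, 8.7, 4.0] tcp [0.539 0.073 0.404] wr [0.26 0.06 0.5 ]
11 [-22.2, 4.8, -1.6, -3.4, -2.2, 0.6] tcp [0.53  0.07  0.383] wr [0.25 0.07 0.49]
12 [-50.2, 8.1, -6.0, -6.4, -5.4, 1.1] tcp [0.517 0.068 0.358] wr [0.25 0.08 0.48]
13 [-82.8, 8.9, -13.5, -9.0, -9.6, 1.5] tcp [0.499 0.069 0.33 ] wr [0.24 0.1  0.48]
14 [-118.5, 6.7, -24.6, -11.0, -14.6, 1.7] tcp [0.476 0.073 0.3  ] wr [0.23 0.11 0.47]
15 [-156.0, 1.2, -39.2, -12.3, -20.0, 1.9] tcp [0.45 0.08 0.27] wr [0.23 0.12 0.46]
```

Call:
move_arm(
  commands="34 -41 9 5.6 7 -2.9 1; 67 -76 11 9.9 14 -4.8 1; 96 -103 10 12.7 20.8 -5.9 1; 121 -124 6 14.1 27 -6.2 1; 141 -137 2 14.4 32.3 -5.6 1",
)

```text
t: 2.08
tcp_pos: [0.5244, 0.0654, 0.4193]
tool_rot: [0.847, 0.082, 0.514, -0.108]
force: [1.0, 1.1, -1.0]
finger_gap: 1.001
gripper_force: 0.0
```

Call:
move_arm(
  commands="14 -5 8 -1.2 4.3 0.3 1; 21 -6 13 -3.4 7.5 0.9 1; 20 -3 18 -6.3 9.2 1.8 1; 12 1 21 -9.5 9.7 2.8 1; -3 6 23 -12.8 8.7 4 1",
)

```text
t: 2.7
tcp_pos: [0.5437, 0.0652, 0.4046]
tool_rot: [0.816, -0.014, 0.577, -0.036]
force: [0.3, 0.0, 0.7]
finger_gap: 0.999
gripper_force: 0.0
```

Run:
```python
from path import *
st=telemetry.sense(); q=st['q']; print(np.round(q,3),st['tcp_pos'],fk(q,K)[0])
g=np.array([.5775,.188,.105]);rot=tgt(6,40)
b=ik(g+rot.apply([0,0,-.081]),rot,[[.15,.61,2.3,3.2,.66,-1.59]])
c=ik(np.array([.45,.08,.27]),tgt(-10,40),[[-.1,.5,2.3,2.6,.8,-1.2]])
plan(q,c.x,5); plan(q,b.x,10)
```

```text
[-0.228  0.082  2.272  2.582  0.499 -1.081] [0.54366987 0.06518523 0.40463083] [0.54409906 0.06508803 0.40456009]
1 [-22.6, 2.9, -2.2, -3.2, -2.1, 0.7] tcp [0.535 0.064 0.384] wr [0.26 0.07 0.49]
2 [-51.1, 4.4, -7.3, -6.2, -5.4, 1.2] tcp [0.52  0.064 0.359] wr [0.25 0.08 0.48]
3 [-84.3, 3.7, -15.7, -8.6, -9.6, 1.5] tcp [0.501 0.066 0.33 ] wr [0.24 0.09 0.48]
4 [-120.7, 0.1, -27.7, -10.5, -14.6, 1.7] tcp [0.478 0.072 0.3  ] wr [0.24 0.11 0.47]
5 [-158.9, -6.5, -43.4, -11.8, -20.1, 1.8] tcp [0.45 0.08 0.27] wr [0.23 0.12 0.46]
1 [-20.3, -11.8, 12.3, 0.9, -1.8, 0.3] tcp [0.549 0.079 0.382] wr [0.27 0.06 0.49]
2 [-41.8, -23.5, 23.4, 1.7, -3.6, 0.4] tcp [0.552 0.092 0.359] wr [0.28 0.07 0.47]
3 [-64.5, -35.0, 33.2, 2.3, -5.5, 0.3] tcp [0.553 0.106 0.336] wr [0.28 0.08 0.46]
4 [-88.3, -46.1, 41.7, 2.7, -7.5, 0.0] tcp [0.553 0.118 0.311] wr [0.29 0.09 0.44]
5 [-113.1, -56.7, 48.8, 3.0, -9.6, -0.4] tcp [0.551 0.131 0.286] wr [0.29 0.1  0.43]
6 [-24.4, -9.8, 10.3, 0.1, -2.1, -0.6] tcp [0.548 0.143 0.261] wr [0.29 0.11 0.41]
7 [-50.0, -19.0, 19.2, -0.0, -4.3, -1.5] tcp [0.542 0.154 0.235] wr [0.3  0.12 0.4 ]
8 [-76.6, -27.3, 26.5, -0.3, -6.6, -2.5] tcp [0.535 0.164 0.209] wr [0.29 0.13 0.38]
9 [-104.0, -34.8, 32.2, -0.7, -8.9, -3.8] tcp [0.526 0.173 0.183] wr [0.29 0.15 0.36]
10 [-132.3, -41.2, 36.2, -1.2, -11.3, -5.4] tcp [0.516 0.182 0.157] wr [0.29 0.16 0.35]
```

Run:
```python
from path import *
D=np.array([.495,.12,.28]);rd=tgt(0,40);g=np.array([.5775,.188,.105]);rot=tgt(6,40);pg=g+rot.apply([0,0,-.081])
row(D,0,40); row(pg,6,40,(D,rd))
for w in np.linspace(0,1,6):
    p=D+(pg-D)*w; r=ik(p,tgt(6*w,40),[[.05,.4,2.3,3,.6,-1.4]]); print(r.x.round(2),'%.1e'%r.cost)
snap('scene','s2.png');snap('top','t2.png')
```

```text
row [-137.   -46.2   -2.2   -3.1  -20.5   -3.2] tcp [0.5437 0.0652 0.4046] q [-0.228  0.082  2.272  2.582  0.499 -1.081] t 2.7
row [-80.8 -61.5  94.9   4.6  -0.   -3.9] tcp [0.5437 0.0652 0.4046] q [-0.228  0.082  2.272  2.582  0.499 -1.081] t 2.7
[ 0.03  0.21  2.27  3.26  0.21 -1.67] 1.3e-26
[ 0.06  0.29  2.29  3.24  0.31 -1.64] 4.8e-20
[ 0.09  0.37  2.31  3.23  0.41 -1.62] 1.9e-29
[ 0.11  0.45  2.32  3.22  0.5  -1.61] 2.1e-24
[ 0.13  0.53  2.32  3.21  0.58 -1.6 ] 1.0e-29
[ 0.16  0.61  2.32  3.21  0.66 -1.59] 3.8e-24
```

View pics/s2.png

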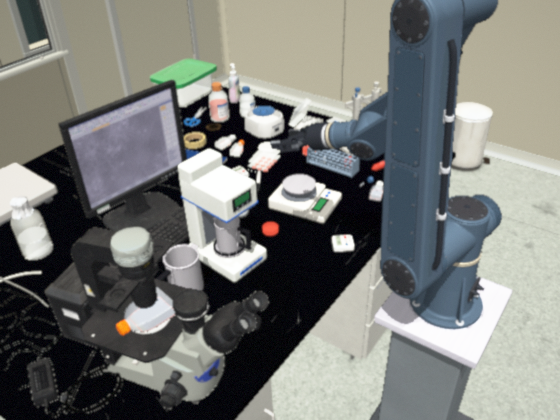

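The scene picture shows the arm tucked up with the gripper near (275,145). The dispenser and balance are unmoved. Next move: an intermediate point in front of the head, then pre-grasp.

Call:
move_arm(
  commands="-28 -10 0 -0.6 -4 -0.6 1; -55 -19 -1 -1.2 -8 -1.3 1; -82 -28 -1 -1.9 -12 -1.9 1; -110 -37 -2 -2.5 -16.4 -2.6 1; -137 -46 -2 -3.1 -20.5 -3.2 1",
)

```text
t: 3.42
tcp_pos: [0.4958, 0.1202, 0.2808]
tool_rot: [0.906, 0.001, 0.424, -0.0]
force: [0.2, 0.4, 0.1]
finger_gap: 1.002
gripper_force: 0.0
```

Call:
move_arm(
  commands="-16 -12 19 0.9 0 -0.8 1; -32 -25 38 1.8 0 -1.6 1; -48 -37 57 2.8 0 -2.4 1; -65 -49 76 3.7 0 -3.2 1; -81 -61 95 4.6 0 -3.9 1",
)

```text
t: 4.05
tcp_pos: [0.5175, 0.1819, 0.1573]
tool_rot: [0.904, 0.049, 0.424, -0.023]
force: [-0.3, -0.4, -0.0]
finger_gap: 0.996
gripper_force: 0.0
```

Run:
```python
from path import *
st=telemetry.sense(); print(st['q'].round(3),st['tcp_pos'],st['force'])
s=snap('scene','s3.png');t=snap('top','t3.png')
a=cv2.resize(s['image'][170:280,180:310],None,fx=3,fy=3,interpolation=2);b=cv2.resize(t['image'][150:260,140:270],None,fx=3,fy=3,interpolation=2)
cv2.imwrite('pics/c3.png',np.hstack([a,b])[:,:,::-1])
```

```text
[ 0.153  0.617  2.312  3.196  0.665 -1.584] [0.51753338 0.18188706 0.15727892] [-0.27794282 -0.37050582 -0.01603605]
```

View pics/c3.png

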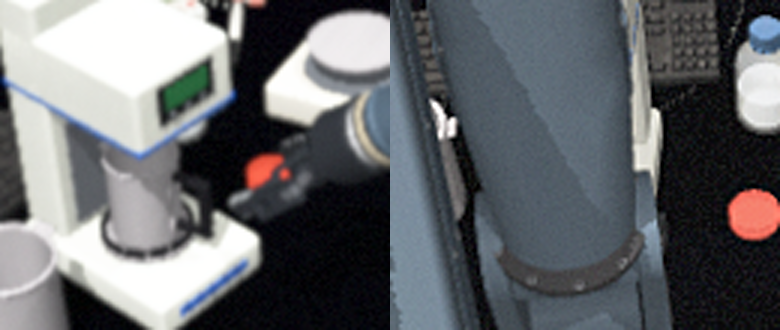

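The left crop shows the open fingertips at about (240,200), level with the handle at (200,205). The top view is blocked by the arm. Advance along the tool axis.

Call:
move_arm(
  commands="0 0 20 0 0 0 1; 0 0 40 0 0 0 1; 0 0 60 0 0 0 1; 0 0 80 0 0 0 1; 0 0 98 0 0 0 1",
  grip_force=60,
)

```text
t: 4.78
tcp_pos: [0.5918, 0.1895, 0.0939]
tool_rot: [0.905, 0.049, 0.423, -0.022]
force: [0.5, 0.4, -1.2]
finger_gap: 0.998
gripper_force: 0.0
```

Run:
```python
from path import *
st=telemetry.sense(); print(st['q'].round(3),st['tcp_pos'],st['force'])
s=snap('scene','s4.png')
a=cv2.resize(s['image'][180:280,190:290],None,fx=5,fy=5,interpolation=2)
cv2.imwrite('pics/c4.png',a[:,:,::-1])
```

```text
[ 0.144  0.783  2.147  3.189  0.663 -1.584] [0.59175593 0.18947817 0.09390713] [ 0.5143033   0.43392742 -1.19277177]
```

View pics/c4.png

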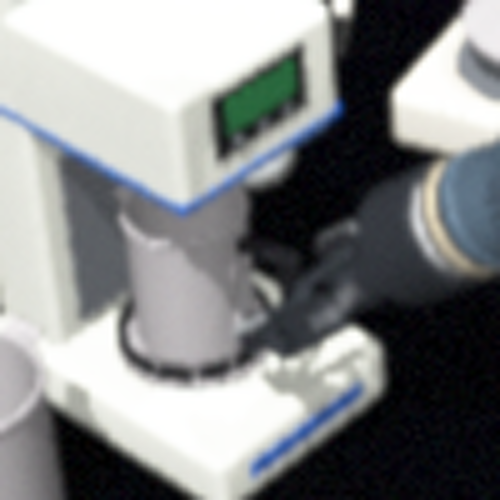

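The fingers straddle the handle: the near finger is at (270,330) and the handle top shows at (265,250). Close slowly, then firm.

Call:
move_arm(
  commands="0 0 0 0 0 0 0.2; 0 0 0 0 0 0 -0.3; 0 0 0 0 0 0 -0.7; 0 0 0 0 0 0 -1; 0 0 0 0 0 0 -1",
  grip_force=60,
)

```text
t: 5.45
tcp_pos: [0.5901, 0.1897, 0.0951]
tool_rot: [0.905, 0.049, 0.423, -0.023]
force: [-1.9, 1.1, 3.2]
finger_gap: 0.129
gripper_force: 58.7
```

Call:
move_arm(
  commands="0 0 0 0 0 0 -1; 0 0 0 0 0 0 -1; 0 0 0 0 0 0 -1; 0 0 0 0 0 0 -1; 0 0 0 0 0 0 -1",
  grip_force=80,
)

```text
t: 6.08
tcp_pos: [0.5901, 0.1897, 0.0951]
tool_rot: [0.905, 0.049, 0.423, -0.023]
force: [-4.3, 0.8, 5.1]
finger_gap: 0.129
gripper_force: 78.2
```

Run:
```python
from path import *
st=telemetry.sense(); print(st['q'].round(3),st['tcp_pos'],st['force'],st['ft_torque'],st['finger_gap'],st['gripper_force'])
rot=R.from_quat(st['tool_rot']); print(rot.inv().apply([0,0,25]), rot.inv().apply([-100,0,0]))
```

```text
[ 0.145  0.78   2.151  3.188  0.664 -1.584] [0.59011552 0.18966863 0.09510346] [-4.32545768  0.76085516  5.08453199] [0.26559514 0.14689105 0.27846939] 0.12914978950930792 78.21879386901855
[ 1.91856286e+01  1.49182240e-02 -1.60284570e+01] [-63.73649058 -10.76276808 -76.30086888]
```

Call:
move_arm(
  commands="4 0 -3 0 0 0 -1; 8 0 -6.5 0 0 0 -1; 12 0 -10 0 0 0 -1; 16 0 -13.5 0 0 0 -1; 19 0 -16 0 0 0 -1",
  grip_force=110,
)

```text
t: 6.7
tcp_pos: [0.5904, 0.1894, 0.1199]
tool_rot: [0.905, 0.049, 0.423, -0.022]
force: [0.2, 1.1, -3.7]
finger_gap: 0.121
gripper_force: 107.1
```

Run:
```python
from path import *
st=telemetry.sense(); print(st['q'].round(3),st['tcp_pos'],st['force'],st['ft_torque'],st['finger_gap'],st['gripper_force'])
s=snap('scene','s5.png')
a=cv2.resize(s['image'][180:280,190:290],None,fx=5,fy=5,interpolation=2)
cv2.imwrite('pics/c5.png',a[:,:,::-1])
rot=R.from_quat(st['tool_rot']); print(rot.inv().apply([-110,11,0]))
d=np.array([-np.cos(-.0986),-np.sin(-.0986),0])
for L in(0,.05,.1,.13): r=ik(st['tcp_pos']+d*L,rot,[st['q']]);print(L,r.x.round(2),'%.1e'%r.cost)
```

```text
[ 0.145  0.715  2.147  3.194  0.595 -1.59 ] [0.59035262 0.18936968 0.11987232] [ 0.22263547  1.11127737 -3.73149809] [-0.11555417  1.02332035  0.01393597] 0.12129181220956288 107.1090316772461
[-69.41113518 -22.68409058 -82.99714663]
0 [ 0.14  0.71  2.15  3.19  0.6  -1.59] 2.6e-31
0.05 [ 0.18  0.72  2.26  3.23  0.71 -1.59] 2.1e-31
0.1 [ 0.23  0.75  2.37  3.26  0.85 -1.58] 2.7e-26
0.13 [ 0.28  0.75  2.41  3.32  0.88 -1.58] 2.9e-04
```

View pics/c5.png

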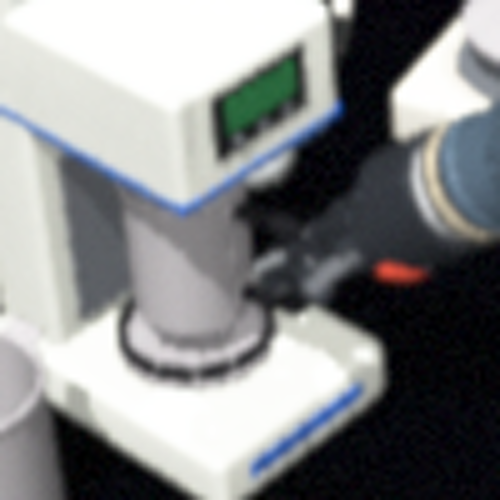

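Run:
```python
from path import *
s=load('scene0.png');t=load('top0.png')
A=lambda x,y:np.array([170+(x+.5)/4-.5,145+(y+.5)/4-.5])
print('bottle',atz(t,265,159,.142),'petri',atz(t,261,221,.029),'timer',atz(s,343,243,.019),'pan',atz(s,*A(517,157),.079))
st=telemetry.sense();p0=st['tcp_pos'];r0=R.from_quat(st['tool_rot'])
W=[(p0,r0),(np.array([.495,.199,.120]),tgt(6,40)),(np.array([.505,.05,.155]),tgt(-2,40)),(np.array([.572,-.168,.175]),tgt(-10,40))]
q=st['q']
for (a,ra),(b,rb) in zip(W,W[1:]):
    print('row',np.round(np.r_[ra.inv().apply(b-a)*1e3,(ra.inv()*rb).as_rotvec(degrees=True)],1))
    v=(ra.inv()*rb).as_rotvec()
    for w in(.25,.5,.75,1):
        r=ik(a+(b-a)*w,ra*R.from_rotvec(v*w),[q]);q=r.x;print(q.round(2),'%.0e'%r.cost)
```

```text
bottle [ 0.78146862 -0.01130278  0.142     ] petri [0.61309199 0.01429589 0.029     ] timer [ 0.37067017 -0.04621203  0.019     ] pan [ 0.63422362 -0.18123948  0.079     ]
row [-60.5 -19.7 -71.9  -0.1  -0.2   0.1]
[ 0.16  0.71  2.2   3.21  0.65 -1.59] 8e-31
[ 0.18  0.72  2.25  3.23  0.71 -1.59] 8e-29
[ 0.2   0.73  2.31  3.25  0.77 -1.59] 4e-23
[ 0.22  0.74  2.36  3.27  0.83 -1.58] 3e-28
row [ 23.2 149.2 -26.8  -6.1   0.    5.1]
[ 0.12  0.72  2.39  3.2   0.85 -1.57] 8e-21
[ 0.02  0.69  2.41  3.14  0.83 -1.57] 4e-05
[-0.07  0.65  2.41  3.07  0.77 -1.57] 4e-04
[-0.18  0.61  2.41  2.99  0.72 -1.55] 7e-04
row [ 63.3 215.5  44.3  -6.1  -0.    5.1]
[-0.35  0.62  2.41  2.83  0.76 -1.52] 6e-19
[-0.47  0.59  2.35  2.69  0.69 -1.46] 3e-19
[-0.58  0.57  2.28  2.55  0.62 -1.36] 2e-31
[-0.66  0.56  2.2   2.4   0.56 -1.24] 4e-31
```

Run:
```python
from path import *
st=telemetry.sense();p0=st['tcp_pos'];r0=R.from_quat(st['tool_rot'])
W=[(p0,r0),(np.array([.500,.199,.120]),tgt(6,40)),(np.array([.530,.05,.125]),tgt(-2,40)),(np.array([.572,-.168,.165]),tgt(-10,40))]
q=st['q']
for (a,ra),(b,rb) in zip(W,W[1:]):
    print('row',np.round(np.r_[ra.inv().apply(b-a)*1e3,(ra.inv()*rb).as_rotvec(degrees=True)],1))
    v=(ra.inv()*rb).as_rotvec()
    for w in(.25,.5,.75,1):
        r=ik(a+(b-a)*w,ra*R.from_rotvec(v*w),[q]);q=r.x;print(q.round(2),'%.0e'%r.cost)
```

```text
row [-57.4 -19.2 -68.1  -0.1  -0.2   0.1]
[ 0.16  0.71  2.2   3.21  0.65 -1.59] 9e-31
[ 0.18  0.72  2.25  3.23  0.7  -1.59] 3e-30
[ 0.2   0.73  2.3   3.25  0.76 -1.59] 6e-25
[ 0.22  0.74  2.34  3.26  0.81 -1.58] 3e-18
row [ 13.  151.3   7.7  -6.1   0.    5.1]
[ 0.12  0.74  2.37  3.19  0.84 -1.57] 7e-23
[ 0.02  0.74  2.39  3.13  0.86 -1.57] 2e-24
[-0.08  0.74  2.39  3.06  0.87 -1.57] 3e-26
[-0.18  0.74  2.39  3.    0.86 -1.57] 3e-26
row [ 62.5 216.4  12.3  -6.1  -0.    5.1]
[-0.33  0.7   2.37  2.87  0.8  -1.54] 7e-31
[-0.45  0.65  2.33  2.73  0.73 -1.49] 3e-31
[-0.57  0.62  2.27  2.59  0.65 -1.4 ] 9e-31
[-0.66  0.59  2.2   2.44  0.58 -1.28] 1e-30
```

Call:
move_arm(
  commands="-8 -3 -9 0 0 0 -1; -22 -7 -26 0 0 0 -1; -36 -12 -43 0 0 0 -1; -50 -17 -60 0 0 0 -1; -57 -19 -68 0 0 0 -1",
)

```text
t: 7.38
tcp_pos: [0.498, 0.199, 0.1189]
tool_rot: [0.905, 0.049, 0.421, -0.022]
force: [0.9, -0.5, -3.9]
finger_gap: 0.12
gripper_force: 107.5
```

Call:
move_arm(
  commands="2 21 1 -0.9 0 0.7 -1; 5 55 3 -2.3 0 1.9 -1; 8 92 5 -3.7 0 3.1 -1; 11 130 7 -5.2 0 4.4 -1; 13 151 8 -6.1 0 5.1 -1",
)

```text
t: 8.0
tcp_pos: [0.5316, 0.0482, 0.1243]
tool_rot: [0.906, -0.016, 0.424, 0.008]
force: [-0.1, 0.9, -3.4]
finger_gap: 0.123
gripper_force: 107.6
```

Run:
```python
from path import *
st=telemetry.sense();print(st['q'].round(3),st['force'],st['finger_gap'],st['gripper_force'],st['ft_torque'])
row([.572,-.168,.165],-10,40)
s=snap('scene','s6.png');t=snap('top','t6.png')
cv2.imwrite('pics/c6.png',np.hstack([cv2.resize(i['image'][r:r+130,c:c+150],None,fx=2.6,fy=2.6,interpolation=2) for i,r,c in((s,130,210),(t,130,210))])[:,:,::-1])
```

```text
[-0.184  0.742  2.386  2.991  0.863 -1.569] [-0.13553906  0.850068   -3.41830103] 0.12322535627040301 107.55574464797974 [0.07653369 1.08117408 0.00758304]
row [ 6.180e+01  2.146e+02  1.080e+01 -6.100e+00 -2.000e-01  5.200e+00] tcp [0.5316 0.0482 0.1243] q [-0.184  0.742  2.386  2.991  0.863 -1.569] t 8.0
```

View pics/c6.png

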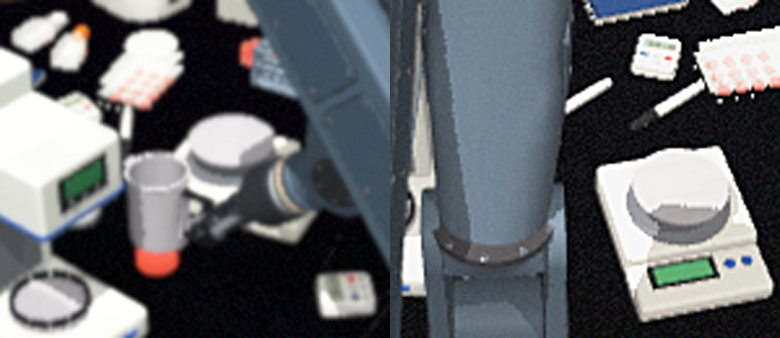

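Run:
```python
from kin import *
s0=load('scene0.png');s=load('s6.png');t=load('t6.png')
A=lambda x,y:np.array([170+(x+.5)/4-.5,145+(y+.5)/4-.5])
C=lambda x,y:np.array([210+(x+.5)/2.6-.5,130+(y+.5)/2.6-.5]);Tt=lambda x,y:C(x-390,y)
def T(p,q): c,n=np.cos(p[2]),np.sin(p[2]); return np.array([p[0]+c*q[0]-n*q[1],p[1]+n*q[0]+c*q[1],q[2]])
G=[(s0,A(394,222),(.085,.085,.047)),(s0,A(618,157),(-.07,-.085,.047)),(s0,A(548,265),(-.07,.085,.047)),(s0,A(610,312),(-.135,.085,0)),(s0,A(688,185),(-.135,-.085,.03)),(s0,A(610,283),(-.135,.085,.03)),
(t,Tt(643,320),(-.135,.085,0)),(t,Tt(770,291),(-.135,-.085,0)),(t,Tt(597,168),(.085,.085,.047)),(t,Tt(718,148),(.085,-.085,.047))]
a=np.linspace(0,2*np.pi,73)
def ext(i,p,z):
    c=np.array([proj(i,[p[0]+.06*np.cos(k),p[1]+.06*np.sin(k),z]) for k in a]);return c.min(0),c.max(0)
es=(A(450,115),A(584,199)); et=(Tt(628,150),Tt(731,226))
def f(p,w=2):
    e=[proj(i,T(p,q))-u for i,u,q in G]
    for i,E in((s0,es),(t,et)):
        m,M=ext(i,p,p[3]); e+= [w*(m-E[0]),w*(M-E[1])]
    return np.concatenate(e)
r=least_squares(f,[.635,-.18,.16,.078],loss='soft_l1');print(r.x,np.round(r.fun.reshape(-1,2),1).tolist())
st=telemetry.sense();p=st['tcp_pos'];rot=R.from_quat(st['tool_rot'])
c=atz(s,*C(158,167),p[2]-.0451+.1);d=rot.apply([0,0,1]);psi=np.arctan2(d[1],d[0])
v=(c-p)[:2];print('beaker',c,'fwd',v@[np.cos(psi),np.sin(psi)],'lat',v@[-np.sin(psi),np.cos(psi)],'psi',np.degrees(psi))
for u in (127,190): print(atz(s,*C(u,167),p[2]+.055))
```

```text
[ 0.63646376 -0.1817729   0.16216953  0.08139273] [[-1.1, -2.3], [1.1, -0.5], [0.0, -2.6], [1.6, 1.0], [-0.2, 0.3], [1.8, 1.4], [-0.6, 2.6], [1.5, 3.1], [-1.0, -0.5], [0.4, -1.6], [-0.7, 1.3], [-1.1, -3.6], [2.8, 0.6], [-1.6, -0.4]]
beaker [0.59451158 0.03943529 0.17947923] fwd 0.06268544282976621 lat -0.0060084987673709464 psi -2.1154776913851343
[0.62631247 0.06035647 0.17957923]
[0.56157618 0.01810963 0.17957923]
```

Run:
```python
from h import *
row([.575,-.167,.160],-10,40)
```

```text
row [ 5.950e+01  2.131e+02  1.640e+01 -6.100e+00 -2.000e-01  5.100e+00] tcp [0.5321 0.0478 0.1246] q [-0.184  0.742  2.386  2.992  0.863 -1.569] t 8.1
```

Call:
move_arm(
  commands="7 11 -2.5 -0.3 0 0.3 -1; 18 32 -5.5 -0.9 0 0.8 -1; 30 58 -7.5 -1.6 0 1.4 -1; 39 81 -7.5 -2.3 0 1.9 -1; 43 106 -3 -3 0 2.5 -1",
)

```text
t: 8.72
tcp_pos: [0.5526, -0.0564, 0.1606]
tool_rot: [0.905, -0.044, 0.424, 0.021]
force: [0.3, 0.7, -2.5]
finger_gap: 0.117
gripper_force: 107.7
```

Run:
```python
from h import *
row([.575,-.167,.160],-10,40)
```

```text
row [ 20.6 107.9  25.9  -3.3  -0.2   2.9] tcp [ 0.5526 -0.0564  0.1606] q [-0.449  0.605  2.318  2.707  0.674 -1.453] t 8.72
```

Call:
move_arm(
  commands="4 22 5 -0.6 0 0.6 -1; 9 48 11 -1.4 0 1.2 -1; 14 74 18 -2.3 0 2 -1; 18 96 23 -2.9 -0.1 2.6 -1; 20.5 108 26 -3.3 -0.2 2.9 -1",
)

```text
t: 9.35
tcp_pos: [0.575, -0.1677, 0.1589]
tool_rot: [0.903, -0.08, 0.42, 0.037]
force: [0.5, 0.5, -4.3]
finger_gap: 0.118
gripper_force: 107.7
```

Call:
move_arm(
  commands="0 0 0 0 0 0 -1; 0 0 0 0 0 0 -1; 0 0 0 0 0 0 -1; 0 0 0 0 0 0 -1; 0 0 0 0 0 0 -1",
)

```text
t: 9.98
tcp_pos: [0.5747, -0.1669, 0.1584]
tool_rot: [0.903, -0.08, 0.42, 0.037]
force: [-0.1, 0.3, -4.1]
finger_gap: 0.115
gripper_force: 107.7
```

Run:
```python
from h import *
row([.575,-.167,.135],-10,40)
st=telemetry.sense();print(st['force'],st['ft_torque'],st['finger_gap'])
t=snap('top','t7.png');s=snap('scene','s7.png')
# bright/steel: print predicted pixels & crude rim detection by ellipse template score
def score(img,z,r,g):
    G=cv2.GaussianBlur(cv2.cvtColor(img['image'],cv2.COLOR_RGB2GRAY),(3,3),0).astype(float)
    gm=np.hypot(cv2.Sobel(G,6,1,0),cv2.Sobel(G,6,0,1)); best=[]
    a=np.linspace(0,2*np.pi,90)
    for x in np.arange(g[0]-.015,g[0]+.0151,.001):
        for y in np.arange(g[1]-.015,g[1]+.0151,.001):
            u=np.array([proj(img,[x+r*np.cos(k),y+r*np.sin(k),z]) for k in a[::3]]).astype(np.float32)
            v=cv2.remap(gm.astype(np.float32),u[:,0].copy(),u[:,1].copy(),1); best.append((v.mean(),x,y))
    return sorted(best)[::-1][:3]
zt=st['tcp_pos'][2]-.0451
print(score(s,zt+.1,.038,(.637,-.182)),score(t,zt+.1,.038,(.637,-.182)))
```

```text
row [-17.7   0.1  15.3   0.    0.1  -0.1] tcp [ 0.5747 -0.1669  0.1584] q [-0.649  0.608  2.199  2.46   0.588 -1.295] t 9.97
[-0.14703374  0.26389547 -4.077138  ] [0.19219392 1.08603569 0.05156367] 0.11503359126614732
[(np.float32(238.8578), np.float64(0.642), np.float64(-0.181)), (np.float32(237.74905), np.float64(0.643), np.float64(-0.179)), (np.float32(237.74316), np.float64(0.643), np.float64(-0.18))] [(np.float32(26.43548), np.float64(0.65), np.float64(-0.16799999999999998)), (np.float32(26.42973), np.float64(0.652), np.float64(-0.16799999999999998)), (np.float32(26.393152), np.float64(0.651), np.float64(-0.16799999999999998))]
```

Call:
move_arm(
  commands="-3 0 2.6 0 0 0 -1; -7 0 6 0 0 0 -1; -11 0 9.5 0 0 0 -1; -14 0 12 0 0 0 -1; -15.5 0 13.5 0 0 0 -1",
)

```text
t: 10.7
tcp_pos: [0.5751, -0.1673, 0.1373]
tool_rot: [0.903, -0.08, 0.42, 0.037]
force: [-0.5, 0.1, -3.9]
finger_gap: 0.124
gripper_force: 107.7
```

Call:
move_arm(
  commands="-0.7 0 0.6 0 0 0 -1; -1.4 0 1.2 0 0 0 -1; -2.1 0 1.8 0 0 0 -1; -2.8 0 2.4 0 0 0 -1; -3 0 2.6 0 0 0 -1",
)

```text
t: 11.32
tcp_pos: [0.5752, -0.1673, 0.1339]
tool_rot: [0.903, -0.08, 0.42, 0.037]
force: [-0.4, 0.0, -3.9]
finger_gap: 0.118
gripper_force: 107.7
```

Call:
move_arm(
  commands="-0.5 0 0.4 0 0 0 -1; -1 0 0.8 0 0 0 -1; -1.5 0 1.3 0 0 0 -1; -1.5 0 1.3 0 0 0 -1; -1.5 0 1.3 0 0 0 -1",
)

```text
t: 11.95
tcp_pos: [0.5752, -0.1673, 0.1319]
tool_rot: [0.903, -0.08, 0.42, 0.037]
force: [-0.3, 1.0, -4.6]
finger_gap: 0.119
gripper_force: 107.7
```

Call:
move_arm(
  commands="-0.3 0 0.3 0 0 0 -1; -0.6 0 0.5 0 0 0 -1; -0.9 0 0.8 0 0 0 -1; -1.2 0 1 0 0 0 -1; -1.2 0 1 0 0 0 -1",
)

```text
t: 12.58
tcp_pos: [0.5752, -0.1673, 0.1303]
tool_rot: [0.903, -0.08, 0.42, 0.037]
force: [0.6, -0.0, -4.6]
finger_gap: 0.122
gripper_force: 107.7
```

Call:
move_arm(
  commands="-0.3 0 0.3 0 0 0 -1; -0.6 0 0.5 0 0 0 -1; -0.9 0 0.8 0 0 0 -1; -1.1 0 1 0 0 0 -1; -1.1 0 1 0 0 0 -1",
)

```text
t: 13.2
tcp_pos: [0.5753, -0.1673, 0.1291]
tool_rot: [0.903, -0.08, 0.42, 0.037]
force: [-2.1, 0.3, -1.4]
finger_gap: 0.12
gripper_force: 108.1
```

Call:
move_arm(
  commands="-0.3 0 0.3 0 0 0 -1; -0.6 0 0.5 0 0 0 -1; -0.8 0 0.7 0 0 0 -1; -0.8 0 0.7 0 0 0 -1; -0.8 0 0.7 0 0 0 -1",
)

```text
t: 13.82
tcp_pos: [0.5753, -0.1673, 0.128]
tool_rot: [0.903, -0.08, 0.42, 0.037]
force: [-2.8, 0.3, 2.4]
finger_gap: 0.122
gripper_force: 108.7
```

Call:
move_arm(
  commands="0.2 0 -0.2 0 0 0 -1; 0.4 0 -0.3 0 0 0 -1; 0.4 0 -0.3 0 0 0 -1; 0.4 0 -0.3 0 0 0 -1; 0.4 0 -0.3 0 0 0 -1",
  grip_force=20,
)

```text
t: 14.45
tcp_pos: [0.5753, -0.1673, 0.1283]
tool_rot: [0.903, -0.08, 0.42, 0.037]
force: [-3.2, 0.9, 1.7]
finger_gap: 0.122
gripper_force: 108.7
```

Run:
```python
from h import *
st=telemetry.sense();print(st['force'],st['ft_torque'],st['finger_gap'],st['gripper_force'])
```

```text
[-3.241173    0.93204243  1.67547407] [ 0.05579215  0.46843046 -0.05234879] 0.12235485361170396 108.72838854789734
```

Call:
move_arm(
  commands="0 0 0 0 0 0 -0.7; 0 0 0 0 0 0 -0.6; 0 0 0 0 0 0 -0.4; 0 0 0 0 0 0 0; 0 0 0 0 0 0 0.4",
  grip_force=20,
)

```text
t: 15.08
tcp_pos: [0.5754, -0.1673, 0.1283]
tool_rot: [0.903, -0.08, 0.42, 0.037]
force: [0.1, -0.4, 0.8]
finger_gap: 0.69
gripper_force: 0.0
```

Call:
move_arm(
  commands="0 0 0 0 0 0 0.7; 0 0 0 0 0 0 1; 0 0 0 0 0 0 1; 0 0 0 0 0 0 1; 0 0 0 0 0 0 1",
)

```text
t: 15.7
tcp_pos: [0.5753, -0.1673, 0.1283]
tool_rot: [0.903, -0.08, 0.42, 0.037]
force: [0.3, 0.8, -0.6]
finger_gap: 1.0
gripper_force: 0.0
```

Run:
```python
from kin import *
st=telemetry.sense();print(st['force'],st['finger_gap'],st['q'].round(2))
rot=R.from_quat(st['tool_rot']);r=ik(st['tcp_pos']+rot.apply([0,0,-.1]),rot,[st['q']]);print(r.x.round(2),r.cost)
```

```text
[ 0.259728    0.82543532 -0.64539071] 1.0000177188898407 [-0.65  0.69  2.21  2.54  0.66 -1.39]
[-0.77  0.49  2.37  2.36  0.65 -1.31] 4.496540863460453e-18
```

Released. Back straight out along the tool axis.

Call:
move_arm(
  commands="0 0 -10 0 0 0 1; 0 0 -30 0 0 0 1; 0 0 -55 0 0 0 1; 0 0 -80 0 0 0 1; 0 0 -100 0 0 0 1",
)

```text
t: 16.32
tcp_pos: [0.4981, -0.1531, 0.1938]
tool_rot: [0.903, -0.08, 0.42, 0.037]
force: [0.2, -0.1, 0.1]
finger_gap: 0.999
gripper_force: 0.0
```

Call:
move_arm(
  commands="0 0 0 0 0 0 1; 0 0 0 0 0 0 1; 0 0 0 0 0 0 1; 0 0 0 0 0 0 1; 0 0 0 0 0 0 1",
)

```text
t: 16.95
tcp_pos: [0.5001, -0.1538, 0.1924]
tool_rot: [0.903, -0.08, 0.42, 0.036]
force: [-0.7, 0.0, -0.2]
finger_gap: 1.002
gripper_force: 0.0
```

Run:
```python
from h import *
st=telemetry.sense();print(st['force'],st['tcp_pos'])
s=snap('scene','s8.png')
G=cv2.GaussianBlur(cv2.cvtColor(s['image'],cv2.COLOR_RGB2GRAY),(3,3),0)
gm=np.hypot(cv2.Sobel(G,5,1,0),cv2.Sobel(G,5,0,1));a=np.linspace(0,2*np.pi,30);B=[]
for z in(.175,.18,.185):
  for x in np.arange(.61,.67,.002):
    for y in np.arange(-.21,-.15,.002):
      u=np.array([proj(s,[x+.038*np.cos(k),y+.038*np.sin(k),z]) for k in a]).astype(np.float32)
      B.append((float(cv2.remap(gm,u[:,0].copy(),u[:,1].copy(),1).mean()),z,round(x,3),round(y,3)))
print(sorted(B)[::-1][:4])
```

```text
[-0.71768071  0.03724207 -0.16787746] [ 0.50013783 -0.15384859  0.19236827]
[(247.2865753173828, 0.18, np.float64(0.646), np.float64(-0.186)), (245.973388671875, 0.175, np.float64(0.65), np.float64(-0.192)), (245.34600830078125, 0.185, np.float64(0.64), np.float64(-0.18)), (245.22813415527344, 0.185, np.float64(0.64), np.float64(-0.178))]
```

```bash
python3 -c "
from station import ticket
print(ticket.sign_off())"
```

```text
the job is handed in; nothing more can be done
None
```

I set the beaker down on the balance pan, let go and backed the arm clear, then handed the job in at about 17 s. By my measurements it stands upright with its axis about 5–10 mm from the pan's centre; I haven't seen the judge's result.

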